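# Sleeve the camera board, slide it out to the pointer and hold it

### The job

The plywood camera board lies on its wooden slideway block. Slip the loose aluminium spacer sleeve over the upright post on the board and seat it fully down, then slide the board outward along the block, past the point where it would tip over by itself, until its outer end is level with the tip of the pointer stand. Keep the board flat on the block all the way and never let it tip, leave the vials and the glue bottle where they stand, and finish while still holding the board there with the gripper: do not let go.

Things in the scene. Friction and masses are not known exactly. Their poses are not given: they have to be found in the camera images.
- block: Fixed wooden slideway block, 200 (x) x 112 (y) x 50 mm high, origin at the centre of its underside. Its own +x is the outward direction in which the board is slid; its outer edge is 100 mm from the origin along +x. Its deck is 50 mm above the table; along both long sides a darker fence, 8 mm wide, stands 6 mm above the deck and guides the board with 3 mm play on each side. It is open at both ends.
- board: Loose plywood board, 280 (x) x 90 (y) x 12 mm thick, about 0.4 kg, lying on the block's deck between the fences, its own +x pointing outward like the block's; origin at the centre of its underside, z up. At the start it overhangs the block's outer edge by only 30 to 70 mm; when the overhang exceeds about 140 mm (about 120 mm with the sleeve on it) it tips unless its inner end is held.
- board_grip (a point): Centre height of the grippable part of the dark wooden grip block that stands on the board's inner end, 105 mm inward (-x) of the board's centre; axes as the board's. The grip block is 50 mm long along the board (x), 18 mm wide across it (y) and stands 42 mm above the board's top; this point is 24 mm above the board's top, 18 mm below the block's top.
- board_post (a point): Centre of the top of the upright steel post on the board, 80 mm outward (+x) of the board's centre and 60 mm from its outer end; the post is 24 mm in diameter with a chamfered top and stands 45 mm above the board's top face.
- board_end (a point): Middle of the board's outer end face, at half its thickness; axes as the board's (x points outward).
- pointer_tip (a point): Tip of the horizontal steel pointer of a fixed small stand (round foot 48 mm, 68 mm tall) on the robot's side of the board's path; the tip is at the height of the board's edge, 14 mm beside it. Axes as the block's: x is the outward direction, y points towards the board. The board's outer end must come level with this tip along x (85 to 160 mm of travel from the start).
- sleeve_center (a point): Centre (half-way up) of the loose aluminium sleeve standing on the table: a plain tube, 48 mm outside diameter, 29 mm hole through it, 35 mm high, 0.12 kg, axis upright along its z. Seated on the board round the post its centre is 17.5 mm above the board's top and 27.5 mm below the post's top.
- vial_white: Bystander: clear sample vial with white cap, 28 mm in diameter, 52 mm tall; origin at the centre of its underside.
- vial_blue: Bystander: clear sample vial with blue cap, 28 mm in diameter, 52 mm tall; origin at the centre of its underside.
- glue_bottle: Bystander: white glue bottle with orange spout, 38 mm in diameter, 112 mm tall; origin at the centre of its underside.
Mind the look-alikes: they are no part of the job. What is shaped like the part that bears sleeve_center but red or turquoise is not meant. Of the things that look like the block, the larger one is meant.

How it is judged (in metres and radians):
On the way:
1. the sleeve is seated round the post, its foot on the board (horizontal distance between sleeve_center and board_post below 0.006 m and z of sleeve_center in the frame of board_post below -0.0235 m and angle between the z axis of sleeve_center and the z axis of board, either way round below 0.12 rad), for 0.2 s.
At the end, for the whole second after the job is handed in: The board's outer end is within 6 mm of the pointer tip along the block; the board is flat (0.04 rad), straight (0.07 rad), still, rests on the block (over 0.5 N) and is held by the fingers (over 1 N); the sleeve is round the post, within 4 mm of seated, and let go (x of board_end in the frame of pointer_tip between -0.006 and 0.006 m and angle between board's own z axis and vertical below 0.04 rad and angle between the x axis of board and the x axis of block, either way round below 0.07 rad and z of board in the frame of block between 0.044 and 0.056 m and contact force between board and block above 0.5 N and contact force between the fingers and board above 1 N and linear speed of board below 0.02 m/s and horizontal distance between sleeve_center and board_post below 0.006 m and z of sleeve_center in the frame of board_post below -0.0235 m and contact force between the fingers and sleeve below 0.2 N); the arm keeps its last pose, push and grip.
It fails at once if the board tips by more than 0.12 rad (angle between board's own z axis and vertical above 0.12 rad).
It fails at once if the board is lifted off the block by more than 15 mm (z of board in the frame of block above 0.065 m).
It fails at once if a vial or the glue bottle is moved by more than 30 mm (distance of any of vial_white, vial_blue, glue_bottle from where it was at the start of the episode above 0.03 m).
It also fails if it takes over 48 s, if anything falls off the work surface, if the arm or the gripper's body presses on something with over 40 N, if the wrist force passes 120 N, or if a joint passes its speed limit or range.

### The arm

A 6-joint arm with a two-finger parallel gripper is mounted at the origin on a cart in front of the work surface, level with it; the furniture and walls round the work are solid. World frame = base frame: x ahead of the robot, y to its left, z up, the work surface at z = 0. Lengths are in mm, angles in rad, forces in N, time in s.
With the tool pointing down it reaches from about 300 to 825 mm from the base axis. Payload 5.4 kg.
Tool frame: the origin (TCP) lies midway between the tips of the shut fingers; the grasp point (between the pads) lies 19 mm behind it; z points along the fingers, y is the line along which they close (so a half turn about z gives the same grasp; the last joint's range is limited). The gripper opens to 92 mm and grips with 3 to 60 N. Pads are 20 mm wide; open, the fingers measure 128 mm over their backs; the gripper's body (75 mm by 189 mm) begins 69 mm behind the grasp point.
Start: joints at [-1.535, 0.158, 1.597, -0, 1.386, -0.21], TCP at [139.893, -557.706, 214.601] pointing down, gripper open.
Joint ranges: [-2.91, 2.91], [-0.94, 2.29], [0.18, 2.7], [-1.29, 4.43], [0.17, 2.64], [-3, 3]. Speed limits (rad/s): [2.57, 2.57, 3.14, 3.14, 3.14, 3.14].

### API

Orientations are given as a rotation vector (axis times angle).
In Python, from station import r gives the robot as it stands. The module is installed in compiled form; this text tells all that it offers. Calls block until the motion is done:
- r.move_ptp(position, orientation): joint-space move of the TCP to a pose.
- r.line_to(position, orientation=None, feed=150): straight line of the TCP; orientation=None keeps the orientation; feed is the mean speed in mm/s.
- r.move_joints(angles): joint-space move.
- r.command_gripper(opening, f_grip=None): finger opening in mm; f_grip is the grip in N (None keeps the last); returns when the fingers have stopped.
- r.wait(seconds).
- r.ik(position, orientation): joint angles nearest the present ones, or None.
- r.sense(): the state.
- r.read_camera(name): name is "scene" or "side" or "wrist"; returns the picture (384x512x3 uint8, red, green, blue); there is no depth.
- r.camera_model(name): a dict with "K" (3x3 intrinsics, pixels), "extrinsics" (4x4, takes a point from camera to world coordinates). Camera axes: x right, y down, z forward; pixel columns grow to the right and rows downward; lengths in mm; the calibration is good to about 2 mm. A picture is of the moment at which its call begins: read the wrist's pose just before it. camera_model takes no time and is no camera call; for the wrist camera it gives the pose at the moment of the call.
A pose or a line that the arm cannot do raises r.MotionError and nothing moves.
- r.sign_off(): hands the job in; it is judged then, once.
The state is a dict: "clock": time; "joint_positions": joint angles; "joint_velocities": joint speeds; "joint_torque": joint torques, N m; "position": TCP position; "tool_rot": TCP orientation; "force": force on the tool from outside, world axes, zero at the start; "moment": the same for the moment, N m; "gripper_width": finger opening in mm; "finger_force": force on a finger pad.
Only numpy, scipy, OpenCV 4.12 (cv2) and the standard library are available. Lean on these libraries where they do the work, as an engineer would, in place of code of your own. Each camera call takes 0.05 s, during which the arm holds its last target. There are 200 camera calls.

## Working session

There is one attempt and no reset: what is moved stays moved. The work goes in short steps, each a Python script; the robot and the scene stay as the last script left them, time stands still between calls to the robot, and variables do not carry over. Pictures are saved under pics/ and viewed, at most 10 in all, crops included, and the job is handed in when it is done.

```bash
mkdir -p pics
python3 - <<'E'
from station import r
import cv2,numpy as np
a=r.read_camera("scene");b=r.read_camera("side")
for n in("scene","side"):
    m=r.camera_model(n);print(n,np.round(m["K"],1).tolist(),np.round(m["extrinsics"],3).tolist())
cv2.imwrite("pics/a.png",cv2.resize(a[:,:,::-1],(800,600),interpolation=cv2.INTER_CUBIC))
cv2.imwrite("pics/b.png",cv2.resize(b[:,:,::-1],(800,600),interpolation=cv2.INTER_CUBIC))
s=r.sense();print(s["clock"],s["tool_rot"],s["gripper_width"])
E
```

```text
scene [[358.8, 0.0, 257.2], [0.0, 358.8, 194.2], [0.0, 0.0, 1.0]] [[-0.575, -0.466, 0.673, -121.883], [-0.818, 0.329, -0.471, 472.754], [-0.002, -0.822, -0.57, 705.367], [0.0, 0.0, 0.0, 1.0]]
side [[485.2, 0.0, 257.4], [0.0, 485.2, 194.9], [0.0, 0.0, 1.0]] [[-0.973, -0.106, 0.204, 329.761], [-0.229, 0.534, -0.814, 1159.427], [-0.023, -0.839, -0.544, 876.75], [0.0, 0.0, 0.0, 1.0]]
0.1 [-3.11629561e+00 -3.84980721e-01 -2.08918153e-04] 91.82940260845334
```

View pics/a.png

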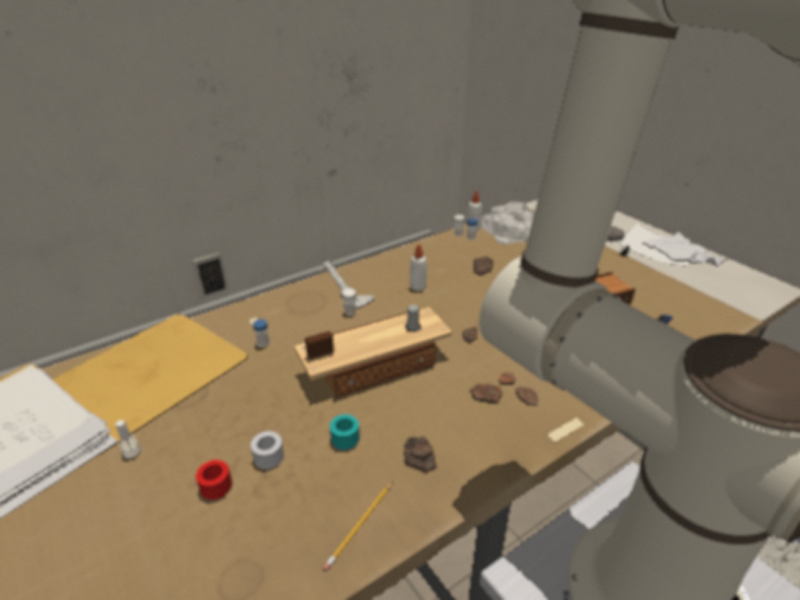

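View pics/b.png

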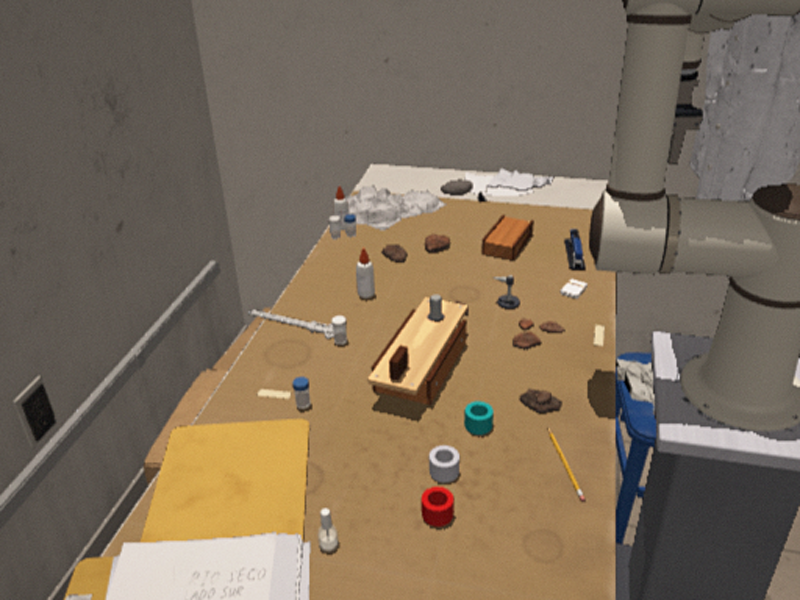

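The scene view shows three tubes: red (213,480), grey (267,450) and turquoise (344,432). In the side view they are at red (437,507), grey (444,464) and turquoise (479,418). Only the grey one is bare aluminium, so it is the sleeve. Two blocks are visible: the one under the board (side 420,350) is the larger and is meant; the one at side (508,238) is the smaller decoy. I see the pointer tip at side (497,278). I'll triangulate these now.

```bash
cat > h.py <<'E'
from station import r
import numpy as np,cv2
from scipy.spatial.transform import Rotation as R
def ray(m,p):
    E=np.array(m["extrinsics"]);d=E[:3,:3]@np.linalg.inv(m["K"])@[p[0],p[1],1];return E[:3,3],d/np.linalg.norm(d)
def tri(obs):
    A=np.zeros((3,3));b=np.zeros(3);L=[]
    for m,p in obs:
        o,d=ray(m,p);P=np.eye(3)-np.outer(d,d);A+=P;b+=P@o;L.append((P,o))
    x=np.linalg.solve(A,b);return x,max(np.linalg.norm(P@(x-o)) for P,o in L)
def onz(m,p,z):
    o,d=ray(m,p);return o+d*(z-o[2])/d[2]
def proj(m,X):
    c=np.linalg.inv(m["extrinsics"])@np.append(X,1);q=np.array(m["K"])@c[:3];return q[:2]/q[2]
def down(yaw): # tool z down, tool y closing line at angle yaw from world x
    y=np.array([np.cos(yaw),np.sin(yaw),0]);z=np.array([0,0,-1.]);x=np.cross(y,z)
    return R.from_matrix(np.c_[x,y,z]).as_rotvec()
E
python3 - <<'E'
from h import *
S=r.camera_model("scene");D=r.camera_model("side")
for n,a,b in [("sleeve top c",(267,441),(444,456)),("post top",(413,309),(436,298)),("grip top c",(319,340),(399,352)),
 ("board inner far",(296,346),(372,383)),("board outer near",(450,330),(467,306)),("vialblue cap",(260,325),(301,382)),("vialwhite cap",(349,292),(339,320)),("glue tip",(419,247),(364,253)),("turq",(344,423),(479,409))]:
    print(n,*[np.round(v,1) for v in tri([(S,np.array(a)*.64),(D,np.array(b)*.64)])])
for z in(50,56,62):print("ptr",onz(D,np.array((497,279))*.64,z).round(1))
print(np.round(r.camera_model("wrist")["extrinsics"],3).tolist(),r.camera_model("wrist")["K"])
E
```

```text
sleeve top c [484.1 304.8  32.6] 1.8
post top [562.1 -31.7 103.6] 0.2
grip top c [589.7 149.9 100.1] 3.8
board inner far [635.  178.3  58.4] 5.3
board outer near [510.1 -79.8  63.5] 1.6
vialblue cap [756.8 196.   46.9] 1.2
vialwhite cap [749.2  -1.2  50.2] 1.1
glue tip [ 746.5 -181.9  101.3] 1.3
turq [445.8 188.8  36.3] 0.8
ptr [ 467.  -212.6   50. ]
ptr [ 466.  -202.7   56. ]
ptr [ 465.  -192.7   62. ]
[[0.244, -0.937, -0.249, 209.363], [-0.97, -0.236, -0.061, -540.162], [-0.002, 0.257, -0.967, 383.265], [0.0, 0.0, 0.0, 1.0]] [[331.8818759    0.         256.33485102]
 [  0.         331.8818759  194.92692968]
 [  0.           0.           1.        ]]
```

The heights (post 104, grip 100, sleeve 33, caps about 50) and the grip–post spacing of 184 mm agree with the text. Next come closer wrist views, two of the sleeve and two of the post with the pointer.

```bash
cat >> h.py <<'E'
import pickle
def snap(n):
    m={k:np.array(v) for k,v in r.camera_model("wrist").items() if k in("K","extrinsics")};im=r.read_camera("wrist")
    pickle.dump((m,im),open(f"{n}.pkl","wb"));return m,im
def load(n):return pickle.load(open(f"{n}.pkl","rb"))
E
python3 - <<'E'
from h import *
o=down(-.15)
r.move_ptp([520,-170,220],o);r.wait(.2);snap("p2")
r.move_ptp([520,-50,220],o);r.wait(.2);snap("p1")
r.move_ptp([550,290,190],o);r.wait(.2);snap("s2")
r.move_ptp([470,290,190],o);r.wait(.2);snap("s1")
s=r.sense();print(s["clock"],np.round(s["joint_positions"],2))
def crop(n,c,w,h):
    m,im=load(n);u,v=proj(m,np.array(c)).round().astype(int);x=max(0,min(512-w,u-w//2));y=max(0,min(384-h,v-h//2));print(n,x,y);return im[y:y+h,x:x+w,::-1]
a=[crop(n,(484,305,33),133,100) for n in("s1","s2")]
cv2.imwrite("pics/s.png",cv2.resize(np.hstack(a),None,fx=3,fy=3,interpolation=cv2.INTER_CUBIC))
a=[load(n)[1][:,:,::-1] for n in("p1","p2")]
cv2.imwrite("pics/p1.png",cv2.resize(a[0],(768,576),interpolation=cv2.INTER_CUBIC));cv2.imwrite("pics/p2.png",cv2.resize(a[1],(768,576),interpolation=cv2.INTER_CUBIC))
E
```

```text
5.3167 [ 0.33  0.12  1.69 -0.    1.33  0.48]
s1 201 114
s2 123 125
```

View pics/s.png

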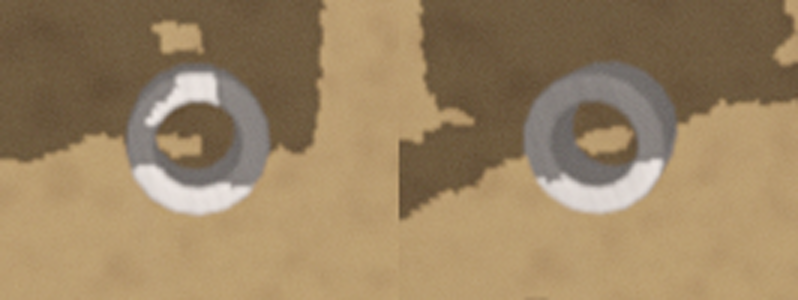

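View pics/p1.png

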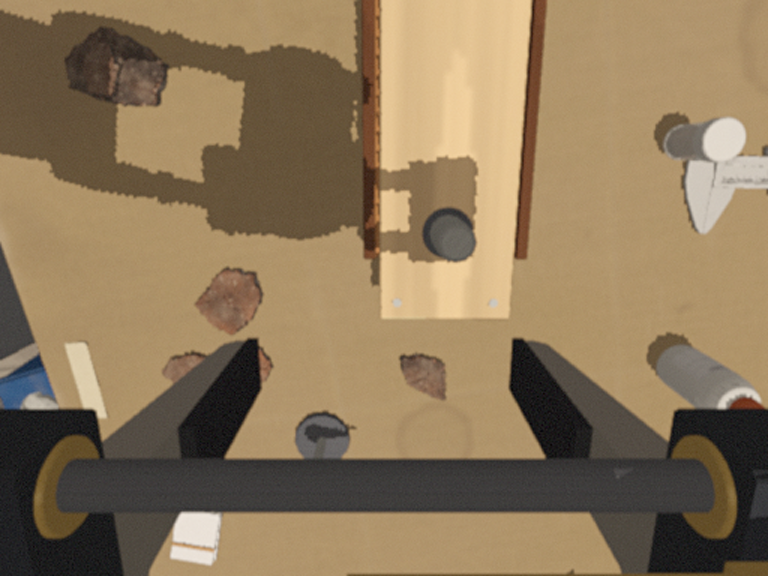

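View pics/p2.png

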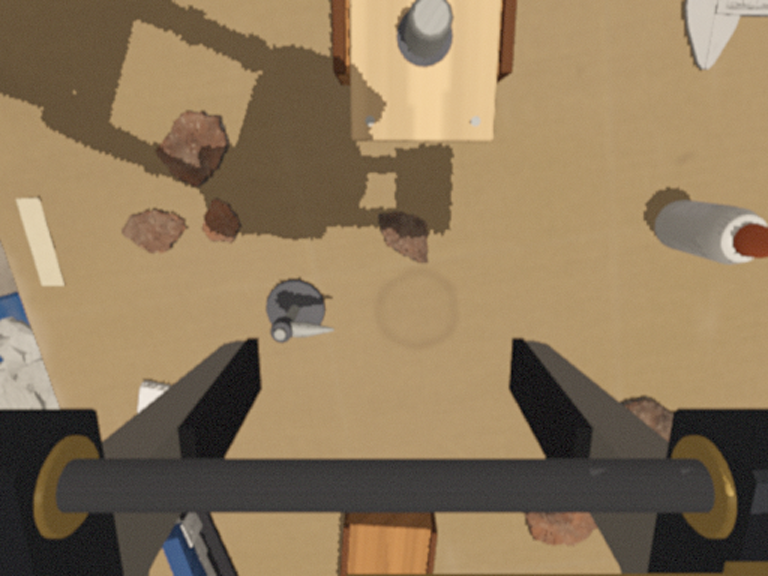

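The crop confirms the grey aluminium tube, with its rim centre at s1 crop (198,143) and s2 crop (195,144). In p1 and p2 I read:

| Feature | p1 | p2 |
|---|---|---|
| Post top | (457,240) | (432,17) |
| Board end corners | (381,317) and (510,318) | (351,141) and (494,141) |
| Pointer tip | hidden | (333,330) |

Run:
```python
from h import *
s1,s2,p1,p2=[load(n)[0] for n in("s1","s2","p1","p2")];D=r.camera_model("side")
print("sleeve",tri([(s1,(267,161.7)),(s2,(188,173))]),onz(s1,(267,161.7),35),onz(s2,(188,173),35))
q=lambda a,b:tri([(p1,np.array(a)/1.5),(p2,np.array(b)/1.5)])
print("post",q((457,240),(432,17)),onz(p1,np.array((457,240))/1.5,107),onz(p2,np.array((432,17))/1.5,107))
print("cL",q((381,317),(351,141)),"cR",q((510,318),(494,141)))
for n,m in(("p1",p1),("p2",p2)):
  a,b=[onz(m,np.array(v)/1.5,62) for v in(((381,317),(510,318)) if n=="p1" else ((351,141),(494,141)))]
  print(n,"end mid",(a+b)/2,np.linalg.norm(a-b),"yaw",np.arctan2(-(a-b)[1],-(a-b)[0]))
a,b=[onz(p1,np.array(v)/1.5,62) for v in((382,20),(381,317))];print("edgeL dir",np.arctan2(*(b-a)[[1,0]]))
a,b=[onz(p1,np.array(v)/1.5,62) for v in((530,20),(510,318))];print("edgeR dir",np.arctan2(*(b-a)[[1,0]]))
print("ptr",onz(p2,np.array((333,330))/1.5,56),tri([(p2,np.array((333,330))/1.5),(D,np.array((497,279))*.64)]))
```

```text
sleeve (array([484.09648636, 307.3072345 ,  34.64987746]), np.float64(0.16838484430767847)) [484.09447048 307.53531387  35.        ] [484.1715406  307.19348189  35.        ]
post (array([565.77171735, -31.39030947,  99.08917659]), np.float64(0.017921165835238267)) [564.79387381 -29.99335866 107.        ] [564.82015636 -33.24855113 107.        ]
cL (array([511.42635858, -84.7092091 ,  57.23807196]), np.float64(0.6658279355700384)) cR (array([600.83134216, -98.42979726,  58.86557865]), np.float64(0.08891017674025241))
p1 end mid [556.30606029 -90.25381112  62.        ] 89.02473816348099 yaw -0.15930478900499237
p2 end mid [555.55482658 -91.68387686  62.        ] 90.05343523163266 yaw -0.15063887521085428
edgeL dir -1.7270092797676215
edgeR dir -1.7211939724334193
ptr [ 476.70792344 -208.94540928   56.        ] (array([ 471.21952699, -212.79246646,   48.31528817]), np.float64(4.332618614091983))
```

Everything is consistent: the post predicted from the board end is (565.0,-31.7), the pointer lies 60 mm sideways against an expected 59, and the travel is about 129 mm. Picking the sleeve now.

Run:
```python
from h import *
o=down(-.153)
r.command_gripper(75,25)
r.move_ptp([484.1,307.3,90],o);r.line_to([484.1,307.3,8],feed=120)
r.command_gripper(30,25);print(r.sense()["gripper_width"])
r.line_to([484.1,307.3,160],feed=200)
r.move_ptp([564.9,-31.7,160],o);r.line_to([564.9,-31.7,122],feed=100);r.wait(.2)
s=r.sense();print(s["clock"],s["gripper_width"],s["finger_force"],s["force"],s["position"])
m,im=snap("h1");u,v=proj(m,np.array([564.9,-31.7,120])).astype(int);print(u,v)
x,y=max(0,u-100),max(0,min(384-150,v-75));print(x,y)
cv2.imwrite("pics/h1.png",cv2.resize(im[y:y+150,x:x+200,::-1],None,fx=4,fy=4,interpolation=cv2.INTER_CUBIC))
```

```text
47.78982066871401
10.5583 47.99575549709261 24.999742805957794 [ 0.05012316 -0.69331163 -1.19646846] [565.54137758 -31.78959789 122.92003832]
255 239
155 164
```

View pics/h1.png

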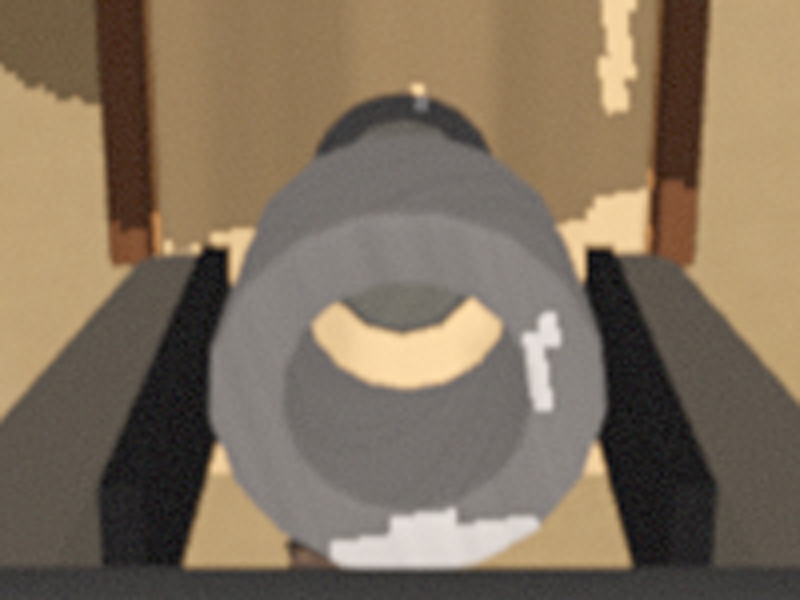

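The picture shows the post top seen through the sleeve hole. The post rim is at (405,330) and the hole's lower edge at (407,388), so sideways they agree. A quick check along the board follows, then insertion.

Run:
```python
from h import *
m,_=load("h1");f=lambda p,z:onz(m,np.array(p)/4+[155,164],z)
u=np.array([np.cos(-1.724),np.sin(-1.724),0])
d=(f((407,388),114.9)-f((405,330),105))@u;w=(f((407,388),114.9)-f((405,330),105));print("radial gap",d,"(2.5 to 5 if chamfer)",w)
z=122.
f0=r.sense()["force"][2];z=100
r.line_to([564.9,-31.7,108],feed=60);print(r.sense()["force"]-np.array([0,0,f0]))
for z in (100,90,80,75,72,71,70,69,68):
    r.line_to([564.9,-31.7,z],feed=50);s=r.sense();F=s["force"];print(z,np.round(F,1),s["position"].round(1) if hasattr(s["position"],"round") else s["position"])
    if abs(F[2]-f0)>4 or np.hypot(*F[:2])>8:break
print(s["clock"])
```

```text
radial gap 4.796320604319203 (2.5 to 5 if chamfer) [-0.45254801 -4.78328489  9.9       ]
[0.05173471 0.14307175 0.54792263]
100 [ 0.2 -0.3 -1.2] [564.5 -31.6  99.5]
90 [ 0.2 -0.2 -0.8] [564.5 -31.5  89.4]
80 [ 0.4 -0.1 -1.1] [564.5 -31.6  79.4]
75 [ 1.   0.7 -0.7] [564.6 -31.6  74.6]
72 [-0.1  0.2 -0.9] [564.7 -31.7  71.8]
71 [-0.5  0.1 -1.7] [564.9 -31.7  71. ]
70 [-0.6  0.1  1.6] [565.2 -31.8  70.4]
69 [-4.2  0.6  8.6] [565.2 -31.8  70.3]
13.25
```

Run:
```python
from h import *
o=down(-.153)
r.line_to([564.9,-31.7,70.3],feed=20);r.command_gripper(62,25)
r.line_to([564.9,-31.7,165],feed=150)
r.move_ptp([585,50,225],o);r.wait(.2);m,im=snap("g1")
print(r.sense()["clock"])
for X in([593.1,151.1,104],[564.9,-31.7,97]):print(proj(m,np.array(X))*1.5)
cv2.imwrite("pics/g1.png",cv2.resize(im[:,:,::-1],(768,576),interpolation=cv2.INTER_CUBIC))
```

```text
15.4333
[373.82546701 102.20675548]
[375.87401981 404.61345471]
```

View pics/g1.png

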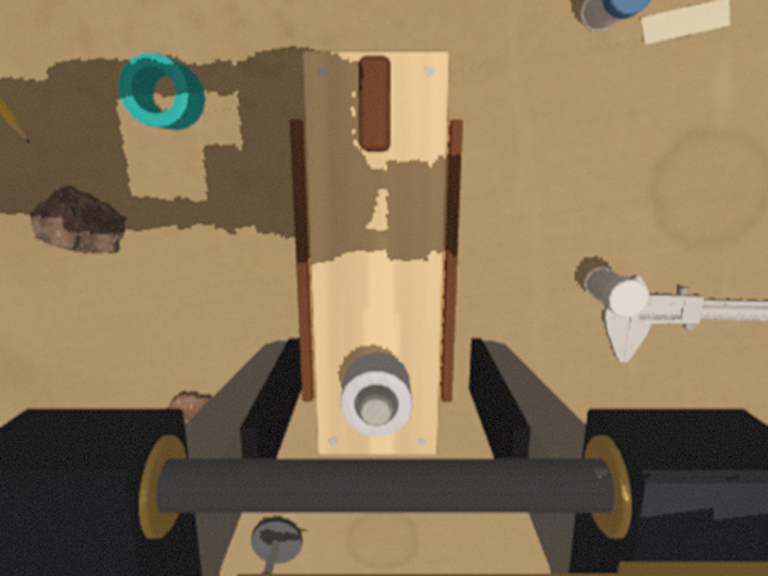

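The grip block top is at (374,104), against a predicted (374,102). The sleeve sits round the post at (375,400). Now I'll grip, preload slightly downward, and slide 110 mm of the roughly 128 mm.

Run:
```python
from h import *
o=down(-.153);u=np.array([np.cos(-1.724),np.sin(-1.724),0])
m,_=load("g1");e=onz(m,np.array((377,455))/1.5,62);print("end g1",e)
P=np.array([476.7,-208.9,56]);print("travel",(P-e)@u,(P-[555.9,-91,56])@u)
g=np.array([593.1,150.8,67.])
r.command_gripper(60);r.move_ptp(g+[0,0,60],o);r.line_to(g,feed=100)
r.command_gripper(5,55);s=r.sense();p0=s["position"];print(s["gripper_width"],s["finger_force"],np.round(p0,1),np.round(s["force"],1))
r.line_to(g+[0,0,-2],feed=20);print(np.round(r.sense()["force"],1))
for d in(30,60,90,110):
    r.line_to(g+d*u+[0,0,-2],feed=50);s=r.sense();print(d,np.round(s["force"],1),np.round(s["position"],1),round((s["position"]-p0)@u,1))
r.wait(.3);im=r.read_camera("side");cv2.imwrite("side1.png",im[:,:,::-1]);print(r.sense()["clock"])
D=r.camera_model("side");a=proj(D,P).astype(int);x,y=a[0]-70,a[1]-60;print(x,y)
cv2.imwrite("pics/side1.png",cv2.resize(im[y:y+110,x:x+140,::-1],None,fx=5,fy=5,interpolation=cv2.INTER_CUBIC))
```

```text
end g1 [555.57475819 -91.01736531  62.        ]
travel 128.538592466791 128.6053879280564
17.2633322817919 55.000154972076416 [593.2 150.8  67.1] [-0.4 -0.7  0.5]
[-5.4 -0.9 11.6]
30 [-0.   3.8  8.1] [590.  122.   67.1] 29.0
60 [0.2 2.1 8.2] [585.5  92.3  67. ] 59.0
90 [1.4 3.1 8.6] [581.   62.6  67.1] 89.0
110 [0.9 3.1 9.1] [577.9  42.6  67.1] 109.2
21.15
245 117
```

View pics/side1.png

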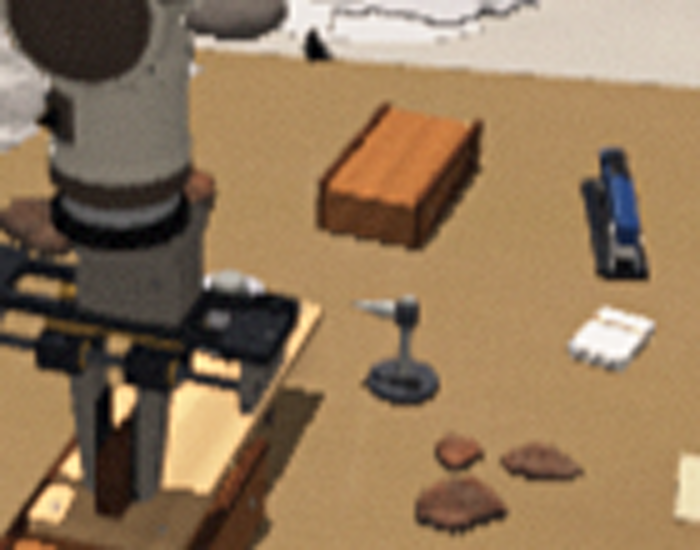

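Side crop: the near outer corner of the board is at (322,308) and the pointer tip at (355,305), with the board flat.

Run:
```python
from h import *
u=np.array([np.cos(-1.724),np.sin(-1.724),0]);g=np.array([593.1,150.8,67.]);D=r.camera_model("side")
f=lambda p,z:onz(D,np.array(p)/5+[245,117],z)
c,t=f((322,308),62),f((355,305),56);n=np.array([u[1],-u[0],0]);print(c,t,"remaining",(t-c)@u,"lat",(t-c)@n)
r.line_to(g+129.3*u+[0,0,-2],feed=40);r.wait(.3)
s=r.sense();print(s["clock"],np.round(s["force"],1),np.round(s["position"],1),(s["position"]-[593.2,150.8,67.1])@u,s["finger_force"])
im=r.read_camera("side");w=r.read_camera("wrist");k=r.read_camera("scene")
a=cv2.resize(im[110:210,250:383,::-1],(532,400),interpolation=cv2.INTER_CUBIC)
b=cv2.resize(k[130:255,150:300,::-1],(268,223));cv2.imwrite("pics/f.png",np.hstack([a,cv2.copyMakeBorder(b,0,177,0,0,cv2.BORDER_CONSTANT)]))
```

```text
[ 492.46178005 -187.08694759   62.        ] [ 473.1021534  -204.90448527   56.        ] remaining 20.563222365293875 lat 16.41382585485655
22.0833 [0.4 5.  8.5] [575.   23.9  67.1] 128.17303567267194 55.019411444664
```

View pics/f.png

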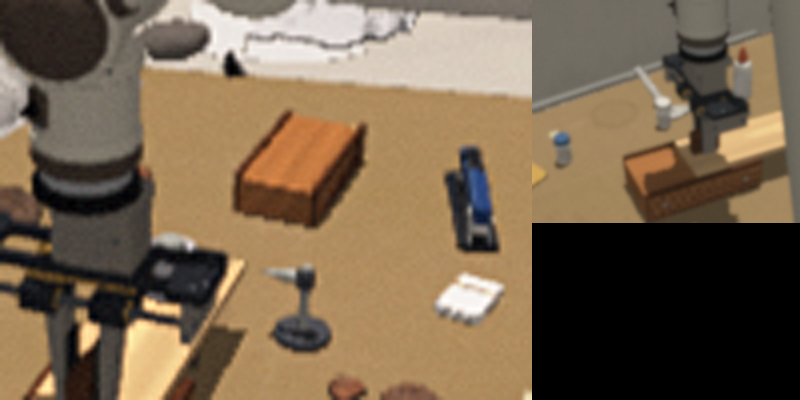

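The board lies flat with its corner at (245,260), next to the tip at (264,272). The wrist measurement leaves 0.4 mm to go and the side view 1.6 mm, so I'll add 0.7 mm and hand in.

Run:
```python
from h import *
u=np.array([np.cos(-1.724),np.sin(-1.724),0]);g=np.array([593.1,150.8,67.]);D=r.camera_model("side")
f=lambda p,z:onz(D,np.array(p)/4+[250,110],z)
print((f((264,272),56)-f((245,260),62))@u)
r.line_to(g+130*u+[0,0,-2],feed=20);r.wait(.5)
s=r.sense();print(np.round(s["force"],1),(s["position"]-[593.2,150.8,67.1])@u,s["finger_force"],s["clock"])
print(r.sign_off())
```

```text
-3.4036583317105276
[1.5 6.4 8.1] 128.40080394122012 55.019803047180176 22.9833
the job is handed in; nothing more can be done
None
```

I handed the job in at 23 s: the sleeve is seated on the post, the board is flat, and the gripper still holds it at 55 N. The end position is less certain: the wrist-camera measurement puts the board end about 0.2 mm short of the pointer tip, and the coarser last side view about 3.5 mm past it, both inside the 6 mm allowed. The sign-off gave no verdict.

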